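# Refit the toothed wheel of the tube rotator

### The job

Put the wheel with the eight coarse teeth (blue grip bar) back on the steel spindle of the white tube rotator: lower it gently, turning it a little to and fro as needed, until its teeth mesh with the fixed brass drive gear and it sits flat, fully down on its bearing flange, then let go. Do not let it drop into place, and leave the fine-toothed wheel with the grey grip bar where it lies.

Things in the scene. Friction and masses are not known exactly. Their poses are not given: they have to be found in the camera images.
- coarse_wheel: Wheel to fit, loose: white, 80 mm over 8 teeth (9 mm wide), 16 mm thick, 0.12 kg, lying flat. Origin: centre of its underside. 22 mm bore, 28 mm deep from below. Blue hub 36 mm across (z 16-30 mm), on it a blue grip bar 40 mm along x, 16 mm along y, z 30-54 mm: grip it across y. Teeth at 22.5, 67.5 ... degrees from its x axis, so gaps lie on its x, y and diagonals (every 45 degrees).
- fine_wheel: Bystander to be left alone, loose: white wheel 81 mm across of the same build, but with 36 fine teeth and a grey hub and grip bar. Origin at the centre of its underside.
- drive_unit: The tube rotator, fixed: white box 92 mm (x) by 160 mm (y) by 34 mm high; origin at the centre of its underside. On its top the steel spindle stands at y = -31 mm and the brass drive gear at y = +32 mm. The wheel meshes when its yaw equals this unit's yaw plus any multiple of 45 degrees, with about 5 degrees of play each way.
- seat (a point): Centre of the top face of the spindle's bearing flange (40 mm across), 38 mm above the worktop, where the centre of the wheel's underside must come to rest. The spindle is 18 mm thick and rises 28 mm above this point, its top 12 mm tapering to a 5 mm tip. Axes as the drive unit's.
- drive_gear (a point): Centre of the top of the fixed brass drive gear, which does not turn: 62 mm over six teeth, each 9 mm wide with a rounded top that reaches 12 mm above the seat point. One tooth points straight at the spindle, 63 mm away; a gap of the wheel must face it.
Not all that is in view belongs to the job. Leave any red look-alike of the coarse_wheel alone.

How it is judged:
By the outcome, as a careful person would: the job done as asked, in the order asked, and still so for the second after the job is handed in, with the robot touching nothing.
It also fails if it takes over 38 s, if anything falls off the work surface, if the arm or the gripper's body presses on something with over 40 N, if the wrist force passes 120 N, or if a joint passes its speed limit or range.

### The arm

A 6-joint arm with a two-finger parallel gripper is mounted at the origin on a cart in front of the work surface, level with it; the furniture and walls round the work are solid. World frame = base frame: x ahead of the robot, y to its left, z up, the work surface at z = 0. Lengths are in m, angles in degrees, forces in N, time in s.
With the tool pointing down it reaches from about 0.3 to 1 m from the base axis. Payload 5.1 kg.
Tool frame: the origin (TCP) lies midway between the tips of the shut fingers; the grasp point (between the pads) lies 19 mm behind it; z points along the fingers, y is the line along which they close (so a half turn about z gives the same grasp; the last joint's range is limited). The gripper opens to 95 mm and grips with 3 to 60 N. Pads are 20 mm wide; open, the fingers measure 119 mm over their backs; the gripper's body (75 mm by 180 mm) begins 59 mm behind the grasp point.
Start: joints at [65.798, 7.093, 94.555, -0, 78.352, -4.733], TCP at [0.217, 0.613, 0.215] pointing down, gripper open.
Joint ranges: [-149.61, 149.61], [-58.7, 133.49], [1.44, 155.28], [-77.14, 257.14], [18.33, 153.61], [-166.67, 166.67]. Speed limits (degrees/s): [147.25, 147.25, 180, 180, 180, 180].

### API

Orientations are given as [roll, pitch, yaw] about the fixed x, y, z axes, in that order (R = Rz(yaw) Ry(pitch) Rx(roll)).
In Python, from station import env gives the robot as it stands.
- The arm moves only by the tool servo_tool, never from a script. Its argument "rows" is a list of rows, each a list of 3 entries, a list of its own where there are three numbers: the shift along the world's x, y, z in cm, then the turn, a rotation vector about the world's x, y, z in rad, then the opening, from 0 (shut) to 1 (fully open). In form: [[[tx, ty, tz], [rx, ry, rz], fingers], ...]. A call has 1 to 10 rows; each row is the pose to reach, as a shift and turn from the pose commanded when the call began; what a row does not reach only later rows make up. A row lasts 1/12 s, in which the tool goes at most 41.7 mm and 7.16 degrees, less where a joint would pass 70% of its speed; a pose out of reach is approached as far as the arm can. A call with a gripper value outside its range is refused whole. The fingers move at their own pace and stop on an object; the grip force is fixed at half the most. Time passes only in rows, so rows that repeat a pose let the fingers close. It gives the time, the measured TCP pose, the force, the opening and the grip force at its end, in the units of the state.
- env.state(): the state, without advancing time (a new reading comes with each control period).
- env.grab_frame(name): name is "side" or "top" or "wrist"; returns (picture, depth): 400x640x3 uint8, red, green, blue; 400x640 float32, m along the optical axis (not along the pixel's ray), 0 where there is no reading.
- env.calibration(name): a dict with "vfov" (degrees; the focal length in pixels is half the picture's height over the tangent of half this angle, whatever the lens; pixels are square), "cx", "cy" (the principal point, pixels), "k1" (the pictures are not rectified: a ray, as slopes to the right and down, at radius r is drawn at 1 + k1 r^2 times it, then the intrinsics apply), "origin" and "orientation" of the camera in the world. Camera axes: x right, y down, z forward; pixel columns grow to the right and rows downward; lengths in m; the calibration is good to about 2 mm. A picture is of the moment at which its call begins: read the wrist's pose just before it. calibration takes no time and is no camera call; for the wrist camera it gives the pose at the moment of the call.
- env.hand_in(): hands the job in; it is judged then, once.
The state is a dict: "time": time; "qpos": joint angles; "joint_vel": joint speeds; "tau": joint torques, N m; "eef_pos": TCP position; "orientation": TCP orientation; "force": force on the tool from outside, world axes, zero at the start; "ft_torque": the same for the moment, N m; "finger_gap": finger opening in m; "gripper_force": force on a finger pad.
Only numpy, scipy, OpenCV 4.12 (cv2) and the standard library are available. Lean on these libraries where they do the work, as an engineer would, in place of code of your own. Each camera call takes 0.05 s, during which the arm holds its last target. There are 200 camera calls.

## Working session

There is one attempt and no reset: what is moved stays moved. The work goes in short steps, Python scripts to look and compute and a tool call to move; the robot and the scene stay as the last step left them, time stands still between calls to the robot, and variables do not carry over. Pictures are saved under pics/ and viewed, at most 10 in all, crops included, and the job is handed in when it is done.

Besides the shell and the picture viewer there is one more tool, called after "Request:" as name([rows], argument=value, ...), one row to a line, values as JSON. servo_tool: Moves the arm, as the interface text tells. Its arguments: {"type":"object","properties":{"rows":{"type":"array","items":{"type":"array"}}},"required":["rows"]}

```bash
mkdir -p pics; ls; cat > h.py <<'E'
import numpy as np,cv2
from station import env
from scipy.spatial.transform import Rotation as R
def K(c):
    f=200/np.tan(np.radians(c['vfov'])/2); return f
def Rm(c):
    o=np.array(c['orientation'],float)
    if o.shape==(3,3): return o
    return R.from_euler('xyz',o,degrees=True).as_matrix()
def rays(c,uv):
    uv=np.asarray(uv,float).reshape(-1,2); f=K(c)
    d=(uv-[c['cx'],c['cy']])/f; s=d.copy()
    for _ in range(20): s=d/(1+c['k1']*(s**2).sum(1,keepdims=True))
    return np.c_[s,np.ones(len(s))]@Rm(c).T
def plane(c,uv,z):
    r=rays(c,uv); o=np.array(c['origin']); return o+r*((z-o[2])/r[:,2])[:,None]
def pts(c,uv,depth):
    return np.array(c['origin'])+rays(c,uv)*np.asarray(depth).reshape(-1,1)
def snap(n,tag):
    c=env.calibration(n); im,d=env.grab_frame(n)
    cv2.imwrite(f'pics/{tag}.png',im[:,:,::-1]); np.savez(f'pics/{tag}.npz',im=im,d=d,c=np.array(c,dtype=object)); return c,im,d
def load(tag):
    z=np.load(f'pics/{tag}.npz',allow_pickle=True); return z['c'].item(),z['im'],z['d']
E
python3 - <<'E'
from h import *
for n in('top','side','wrist'):
    c,im,d=snap(n,n+'0'); print(n,c)
print(env.state())
a=[cv2.imread(f'pics/{n}0.png') for n in('top','side')]
E
```

```text
pics
top {'vfov': 44.72019961142105, 'cx': 314.1990508608497, 'cy': 190.4130584663722, 'k1': -0.12857082637137407, 'origin': array([ 0.3955067 , -0.13397232,  1.440808  ]), 'orientation': array([-176.23540787,    0.88609655,  -89.77336227])}
side {'vfov': 47.78084874539978, 'cx': 323.4406440777771, 'cy': 198.7796400000867, 'k1': -0.09596941867503206, 'origin': array([ 0.09955255, -1.35706087,  0.87091579]), 'orientation': array([-122.60870017,    1.25624027,  -18.18453117])}
wrist {'vfov': 63.869463535534784, 'cx': 317.95193378361074, 'cy': 198.06732990463897, 'k1': -0.06167749975672892, 'origin': array([0.15224753, 0.63551202, 0.3835394 ]), 'orientation': array([1.65940185e+02, 1.02744105e-01, 7.05518454e+01])}
{'time': 0.15, 'qpos': array([ 6.58002776e+01,  7.12506085e+00,  9.46150516e+01,  2.38332277e-03,
        7.83515352e+01, -4.73369883e+00]), 'joint_vel': array([-0.04987789, -0.05750245, -0.30878061,  0.03060595, -0.02084659,
       -0.04494349]), 'tau': array([ 4.67231457e-04, -4.18189001e+01, -3.60468686e+01,  7.75400014e-02,
        4.68856911e-02, -1.29263026e-04]), 'eef_pos': array([0.21643701, 0.61238713, 0.21367865]), 'orientation': array([-1.79908857e+02, -9.88869759e-03,  1.60533485e+02]), 'force': array([ 0.86327861, -0.50133806,  0.19670912]), 'ft_torque': array([-0.04913755, -0.02068444,  0.02111138]), 'gripper_force': 0.0, 'finger_gap': 0.09524759917115472}
```

View pics/top0.png

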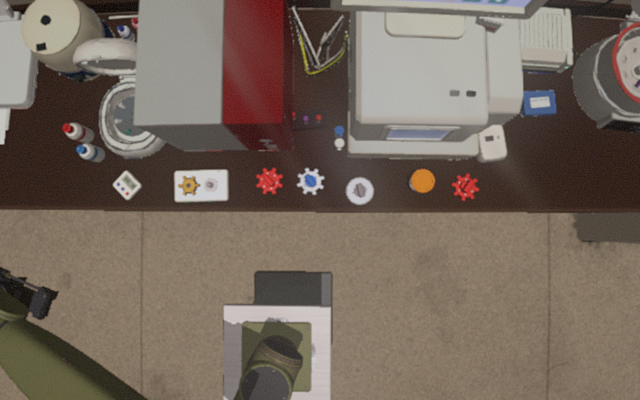

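View pics/side0.png

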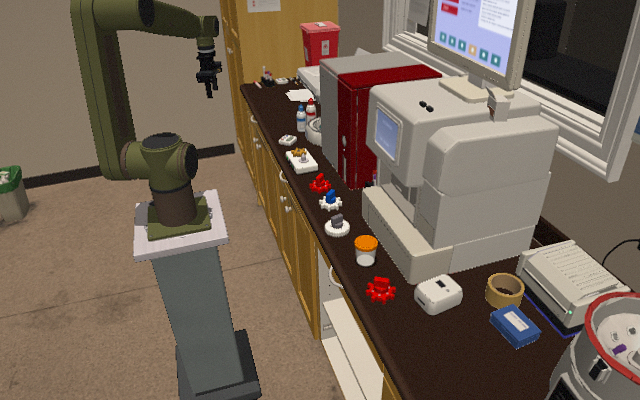

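The top view shows the drive unit at about (201,186), with the brass gear at (189,186) and the spindle at (210,185). The blue-hub coarse wheel is at (311,181), a red look-alike at (269,180) and the fine grey wheel at (360,190). The side view shows the same layout, with the coarse wheel at (331,201) and the unit at (301,160).

```bash
python3 - <<'E'
from h import *
c,im,d=load('top0'); cs,ims,ds=load('side0')
hsv=cv2.cvtColor(im,cv2.COLOR_RGB2HSV); hs=cv2.cvtColor(ims,cv2.COLOR_RGB2HSV)
def cen(h,lo,hi,box):
    m=cv2.inRange(h,np.array(lo),np.array(hi)); k=np.zeros_like(m); x0,y0,x1,y1=box; k[y0:y1,x0:x1]=m[y0:y1,x0:x1]
    ys,xs=np.nonzero(k); return np.array([xs.mean(),ys.mean()]),len(xs),(xs,ys)
def tri(u,v):
    a=rays(c,u)[0];b=rays(cs,v)[0];oa=np.array(c['origin']);ob=np.array(cs['origin'])
    s=np.linalg.lstsq(np.c_[a,-b],ob-oa,rcond=None)[0]; p,q=oa+s[0]*a,ob+s[1]*b
    return (p+q)/2,np.linalg.norm(p-q)
for nm,lo,hi,bt,bs in(('blue',(105,120,60),(130,255,255),(295,165,328,197),(315,185,345,212)),
    ('brass',(14,90,80),(35,255,255),(174,170,205,202),(285,145,318,170))):
    u,n,(xs,ys)=cen(hsv,lo,hi,bt); v,m,(xs2,ys2)=cen(hs,lo,hi,bs); print(nm,u,n,v,m,tri(u,v))
    print(' depth',np.median(pts(c,np.c_[xs,ys],d[ys,xs]),0),np.median(pts(cs,np.c_[xs2,ys2],ds[ys2,xs2]),0))
for n,u in(('unit',(201,186)),('spindle',(210,185)),('fine',(360,190)),('red',(269,180)),('table',(240,195))):
    print(n,pts(c,u,d[u[1],u[0]])[0])
E
```

```text
blue [309.89655172 180.28735632] 87 [330.42105263 196.27192982] 114 (array([ 0.51817006, -0.09938044,  0.0328732 ]), np.float64(0.001315954096633182))
 depth [ 0.51640525 -0.09985319  0.05040343] [ 0.51636726 -0.1091209   0.03851738]
brass [188.70652174 185.17934783] 184 [298.0625     151.57291667] 96 (array([0.50121159, 0.25487893, 0.04259413]), np.float64(0.0009630111323421347))
 depth [0.50162307 0.25255376 0.0478514 ] [0.49854295 0.24617816 0.04631949]
unit [0.50044768 0.22181388 0.02789872]
spindle [0.50066001 0.18639733 0.06453256]
fine [ 0.48812146 -0.2429255   0.05593313]
red [0.51621494 0.01765966 0.05447105]
table [ 0.47592836  0.11029568 -0.0011592 ]
```

```bash
python3 - <<'E'
from h import *
s=env.state(); c=env.calibration('wrist')
T=R.from_euler('xyz',s['orientation'],degrees=True).as_matrix()
print('cam in tool',T.T@(np.array(c['origin'])-s['eef_pos']),'fwd in tool',T.T@Rm(c)[:,2],'fwd w',Rm(c)[:,2],'toolx',T[:,0],'tooly',T[:,1])
# obstacle map from top depth: frontmost x of points higher than 0.07, by y
ct,im,d=load('top0'); ys,xs=np.nonzero(d>0); p=pts(ct,np.c_[xs,ys],d[ys,xs])
for y in np.arange(-.3,.61,.05):
    m=(abs(p[:,1]-y)<.025)&(p[:,0]>.4)&(p[:,2]>.08)&(p[:,0]<.9); print(round(y,2),p[m,0].min() if m.any() else None, p[m,2].max() if m.any() else None)
E
```

```text
cam in tool [ 0.06825316  0.00017876 -0.17000508] fwd in tool [-2.43121262e-01  1.30560651e-04  9.69995894e-01] fwd w [ 0.22859503 -0.08229751 -0.97003682] toolx [-9.42836403e-01  3.33255888e-01  1.72590331e-04] tooly [ 0.33325521  0.94283532 -0.00159074]
-0.3 0.5846196286651881 0.5563522685820869
-0.25 0.5845414864699082 0.5552981214667966
-0.2 0.5853957437694801 0.555391825466621
-0.15 0.6879454898965165 0.5705787892084693
-0.1 0.6879139584762324 0.13664564198679474
-0.05 0.6100041062287449 0.40996222466401266
-0.0 0.6084517366735305 0.41052437457550806
0.05 0.608067979424716 0.4096389242534513
0.1 0.6078793641119056 0.41003439339391234
0.15 0.6067986849032183 0.41059143425415834
0.2 0.6067057335995301 0.41100776328575805
0.25 0.6061676334192566 0.41102680811741443
0.3 0.6062471012626989 0.40777720253421745
0.35 0.8035968998372598 0.2909290489136809
0.4 0.7989752830988961 0.30776248397937267
0.45 0.7918196525259527 0.30851629071668274
0.5 0.7998346778978964 0.29855018774566333
0.55 0.5779182430341363 0.24046020829240455
0.6 0.6360387093290543 0.2476795839951469
```

Request:
servo_tool([
  [[2,-3,0],[0,0,0.05],1],
  [[5,-7.5,-0.3],[0,0,0.1],1],
  [[8,-12,-0.6],[0,0,0.15],1],
  [[10.5,-15.5,-0.8],[0,0,0.2],1],
  [[13,-19.5,-1],[0,0,0.25],1],
  [[15.5,-23.5,-1.2],[0,0,0.3],1],
  [[18,-27,-1.4],[0,0,0.34],1],
  [[20.5,-31,-1.4],[0,0,0.34],1],
  [[23,-34.5,-1.4],[0,0,0.34],1],
  [[25,-37.5,-1.4],[0,0,0.34],1],
])

```text
time: 0.98
eef_pos: [0.4448, 0.269, 0.2006]
orientation: [180.0, -0.0, -180.0]
force: [-0.3, 0.9, 0.5]
finger_gap: 0.0951
gripper_force: 0.0
```

Request:
servo_tool([
  [[1.5,-2.5,0],[0,0,0],1],
  [[2.4,-3.7,0],[0,0,0],1],
  [[2.4,-3.7,0],[0,0,0],1],
  [[2.4,-3.7,0],[0,0,0],1],
])

```text
time: 1.32
eef_pos: [0.4684, 0.2334, 0.2006]
orientation: [180.0, -0.0, 179.9]
force: [-0.6, 0.1, -0.4]
finger_gap: 0.0949
gripper_force: 0.0
```

```bash
python3 - <<'E'
from h import *
c,im,d=snap('wrist','w1'); print(env.state()['eef_pos'],env.state()['orientation'],c['origin'])
E
```

```text
[0.46798166 0.23410756 0.20058498] [ 1.79986179e+02 -4.53696893e-02  1.79983138e+02] [0.40030289 0.23376983 0.37063834]
```

View pics/w1.png

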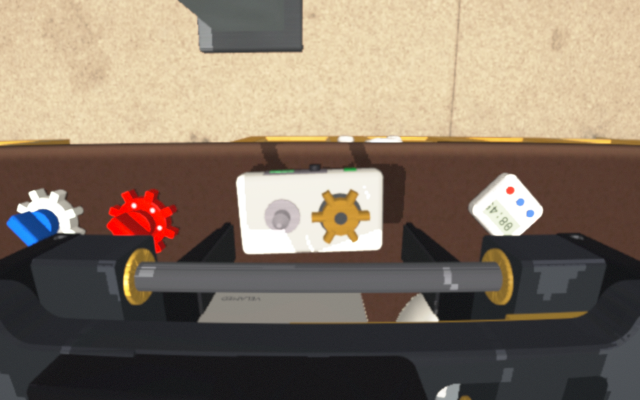

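The wrist view shows the unit's top with corners at about (237,172), (381,168), (382,250) and (243,255). The spindle is at (283,218) and the gear at (341,215). The coarse wheel is at the left edge, near (45,220).

```bash
cat >> h.py <<'E'
def unit(tag,box):
    c,im,d=load(tag); h=cv2.cvtColor(im,cv2.COLOR_RGB2HSV); x0,y0,x1,y1=box
    m=np.zeros(im.shape[:2],np.uint8); P=np.indices(m.shape)[::-1].reshape(2,-1).T
    X=pts(c,P,d.ravel()).reshape(*m.shape,3)
    m[y0:y1,x0:x1]=((X[...,2]>.027)&(d>0))[y0:y1,x0:x1]*255
    m=cv2.morphologyEx(m,cv2.MORPH_OPEN,np.ones((3,3)))
    ct=max(cv2.findContours(m,0,2)[0],key=cv2.contourArea)[:,0]
    w=plane(c,ct,.034)[:,:2]; r=cv2.minAreaRect((w*1000).astype(np.float32)); print('unit rect mm',r)
    b=cv2.inRange(h,(14,90,60),(35,255,255))&m; ys,xs=np.nonzero(b)
    ctb=max(cv2.findContours(b,0,2)[0],key=cv2.contourArea)[:,0]
    g=plane(c,ctb,.048)[:,:2]*1000; (gc,gr)=cv2.minEnclosingCircle(g.astype(np.float32)); print('gear',gc,gr,'z depth',np.median(X[ys,xs,2]),'centroid px',xs.mean(),ys.mean())
    sp=(X[...,2]>.054)&(m>0)&(b==0); ys,xs=np.nonzero(sp); print('spindle pts',len(xs),np.mean(X[ys,xs],0) if len(xs) else 0, X[ys,xs,2].max() if len(xs) else 0)
    print('top z',np.median(X[m>0][:,2]))
E
python3 - <<'E'
from h import *
unit('w1',(225,155,395,265))
c,im,d=load('w1'); 
h=cv2.cvtColor(im,cv2.COLOR_RGB2HSV); g=cv2.cvtColor(im,cv2.COLOR_RGB2GRAY)
cv2.imwrite('pics/w1c.png',cv2.resize(im[155:265,225:395,::-1],None,fx=4,fy=4,interpolation=cv2.INTER_CUBIC))
E
```

```text
unit rect mm ((500.6865234375, 225.37423706054688), (90.29428100585938, 156.11215209960938), 1.9177151918411255)
gear (501.4051818847656, 256.5694885253906) 31.5506534576416 z depth 0.049000833801667754 centroid px 340.0320553111251 215.5223130106851
spindle pts 1084 [0.45971763 0.20847227 0.21954837] 0.293243186844378
top z 0.034271660907084806
```

View pics/w1c.png

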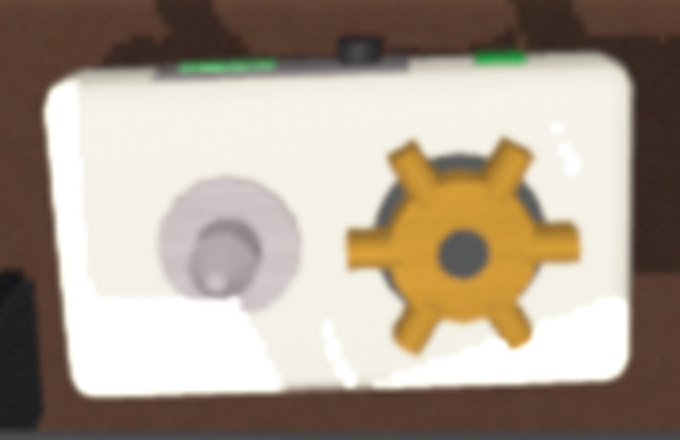

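The crop shows the flange centre at about crop (230,243), the spindle tip at (217,280) and the gear hub at (463,254). One gear tooth points at the spindle. I'll check these points against the geometry, then go to the wheel.

```bash
python3 - <<'E'
from h import *
c,im,d=load('w1')
f=lambda u,v:((u+.5)/4-.5+225,(v+.5)/4-.5+155)
fl=np.vstack([plane(c,f(*q),.038) for q in((159,243),(301,243),(229,176))])
print('flange L/R/top',fl, 'centre y',fl[:2,1].mean(),'dia',np.linalg.norm(fl[0]-fl[1]))
print('tip',plane(c,f(217,280),.066),'gear hub',plane(c,f(463,254),.050))
co=plane(c,[f(*q) for q in((50,90),(625,60),(630,370),(85,392))],.034); print(co)
for q in((64,66),): pass
X=pts(c,np.indices((400,640))[::-1].reshape(2,-1).T,d.ravel()).reshape(400,640,3)
m=np.zeros((400,640),bool); m[200:232,265:300]=1; m&=(X[...,2]>.044)&(X[...,2]<.08); print('spindle',m.sum(),X[m].mean(0),X[m].max(0),X[m].min(0))
n=np.zeros((400,640),bool); n[195:232,262:303]=1; n&=(X[...,2]>.0365)&(X[...,2]<.041);ys,xs=np.nonzero(n);w=plane(c,np.c_[xs,ys],.038);print('flange',len(xs),cv2.minEnclosingCircle((w[:,:2]*1000).astype(np.float32)))
E
```

```text
flange L/R/top [[0.50265977 0.17557714 0.038     ]
 [0.50268777 0.21412909 0.038     ]
 [0.48394573 0.19514807 0.038     ]] centre y 0.1948531150911082 dia 0.03855195784539502
tip [[0.50372476 0.19460777 0.066     ]] gear hub [[0.50206905 0.25718702 0.05      ]]
[[0.46119772 0.14742367 0.034     ]
 [0.45338369 0.30054514 0.034     ]
 [0.54158123 0.30611013 0.034     ]
 [0.54809577 0.15183797 0.034     ]]
spindle 252 [0.5023182  0.19533662 0.05748791] [0.51371393 0.2028166  0.06753134] [0.49561654 0.18585432 0.04400945]
flange 653 ((504.31488037109375, 194.4646453857422), 19.512990951538086)
```

Request:
servo_tool([
  [[0.2,-3,0],[0,0,0],1],
  [[0.4,-7,0],[0,0,0],1],
  [[0.6,-11,0],[0,0,0],1],
  [[0.8,-15,0],[0,0,0],1],
  [[1,-19,0],[0,0,0],1],
  [[1.2,-23,0],[0,0,0],1],
  [[1.2,-27,0],[0,0,0],1],
  [[1.2,-30,0],[0,0,0],1],
  [[1.2,-32,0],[0,0,0],1],
  [[1.2,-33,0],[0,0,0],1],
])

```text
time: 2.2
eef_pos: [0.4802, -0.0969, 0.2008]
orientation: [-180.0, -0.0, 180.0]
force: [-0.1, 0.8, 0.1]
finger_gap: 0.095
gripper_force: 0.0
```

Request:
servo_tool([
  [[0,0,0],[0,0,0],1],
  [[0,0,0],[0,0,0],1],
])

```text
time: 2.37
eef_pos: [0.4804, -0.0949, 0.2007]
orientation: [180.0, -0.0, -179.9]
force: [0.1, -0.3, 0.4]
finger_gap: 0.0949
gripper_force: 0.0
```

```bash
python3 - <<'E'
from h import *
c,im,d=snap('wrist','w2'); print(env.state()['eef_pos'],env.state()['orientation'],c['origin'])
cv2.imwrite('pics/w2c.png',cv2.resize(im[130:280,200:440,::-1],None,fx=3,fy=3,interpolation=cv2.INTER_CUBIC))
h=cv2.cvtColor(im,cv2.COLOR_RGB2HSV);b=cv2.inRange(h,(100,120,40),(130,255,255)); b[240:]=0
X=pts(c,np.indices((400,640))[::-1].reshape(2,-1).T,d.ravel()).reshape(400,640,3)
m=(b>0)&(abs(X[...,2]-.053)<.005)
ys,xs=np.nonzero(m); w=plane(c,np.c_[xs,ys],np.median(X[m][:,2])); print('bar top z',np.median(X[m][:,2]),len(xs),cv2.minAreaRect((w[:,:2]*1000).astype(np.float32)))
E
```

```text
[ 0.48036887 -0.09457109  0.20072406] [ 1.79956300e+02 -1.62975023e-02 -1.79901722e+02] [ 0.4122025  -0.09483751  0.37076602]
bar top z 0.053764462491966536 528 ((517.1166381835938, -98.30859375), (39.945457458496094, 16.408248901367188), 40.24781799316406)
```

View pics/w2c.png

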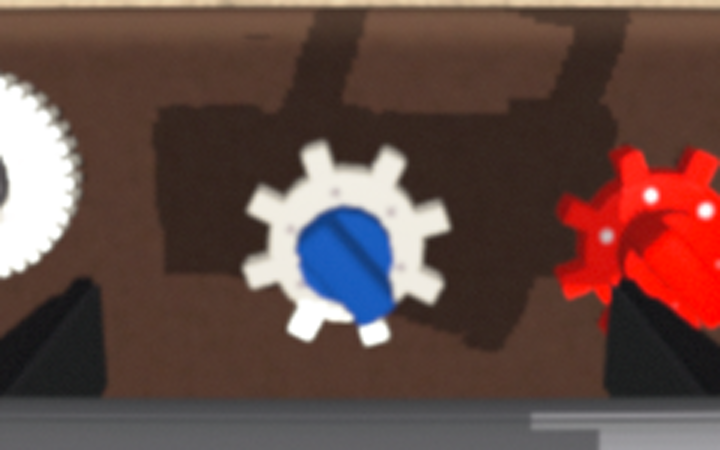

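The crop shows the coarse wheel around crop (345,245), with its bar running from upper left to lower right. The measured bar is 39.9 x 16.4 mm with its top at z 53.8 mm, which matches the text. Its centre is (0.517, -0.098) and its yaw 40.2°. I'll turn the tool by +40.2°, go down to TCP z ≈ 0.033 and close.

Request:
servo_tool([
  [[0.6,0,-1],[0,0,0.1],1],
  [[1.2,-0.1,-3],[0,0,0.2],1],
  [[1.8,-0.2,-5],[0,0,0.3],1],
  [[2.4,-0.3,-7],[0,0,0.4],1],
  [[3,-0.4,-9],[0,0,0.5],1],
  [[3.67,-0.37,-10],[0,0,0.6],1],
  [[3.67,-0.37,-10.5],[0,0,0.702],1],
  [[3.67,-0.37,-10.5],[0,0,0.702],1],
  [[3.67,-0.37,-10.5],[0,0,0.702],1],
])

```text
time: 3.17
eef_pos: [0.5169, -0.0982, 0.0956]
orientation: [179.9, -0.0, -139.8]
force: [-0.1, -0.3, 0.4]
finger_gap: 0.0951
gripper_force: 0.0
```

```bash
python3 - <<'E'
from h import *
print(env.state()['eef_pos'],env.state()['orientation'],env.state()['qpos'])
c,im,d=snap('side','s2'); cw,iw,dw=snap('wrist','w3')
a=cv2.resize(im[130:250,250:410,::-1],(400,300),interpolation=cv2.INTER_CUBIC); b=cv2.resize(iw[:,:,::-1],(480,300)); cv2.imwrite('pics/v3.png',np.hstack([a,b[:,40:440]]))
E
```

```text
[ 0.51693883 -0.09818199  0.09560166] [ 1.79944836e+02 -1.77754267e-02 -1.39793796e+02] [-1.66092723e+01 -2.46990720e+00  1.16396856e+02  1.67498596e-02
  6.61289493e+01 -1.46822254e+02]
```

View pics/v3.png

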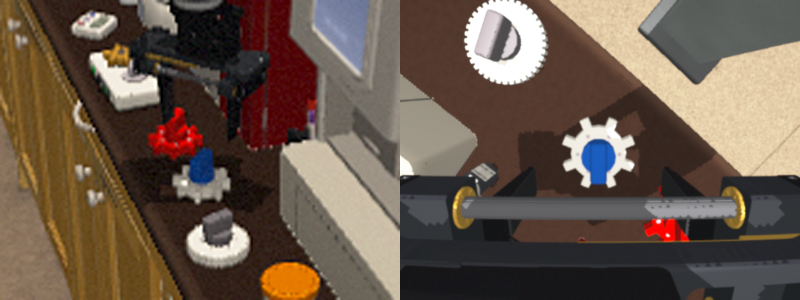

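The aligned wrist view shows the bar upright at about (598,160), midway between the fingertips at (535,170) and (665,170). The red wheel is clear of the fingers. I'll check this second view numerically before going down.

```bash
python3 - <<'E'
from h import *
def bar(t):
    c,im,d=load(t); h=cv2.cvtColor(im,cv2.COLOR_RGB2HSV);b=cv2.inRange(h,(100,120,40),(130,255,255)); b[245:]=0
    X=pts(c,np.indices((400,640))[::-1].reshape(2,-1).T,d.ravel()).reshape(400,640,3)
    m=(b>0)&(abs(X[...,2]-.053)<.004); ys,xs=np.nonzero(m)
    w=plane(c,np.c_[xs,ys],.054)[:,:2]*1000; print(t,len(xs),ys.max(),np.median(X[m][:,2]),cv2.minAreaRect(w.astype(np.float32)))
    (u,v),_,_=cv2.minAreaRect(np.c_[xs,ys].astype(np.float32)); return c,(u,v)
a,ua=bar('w2'); b,ub=bar('w3')
A=np.c_[rays(a,ua)[0],-rays(b,ub)[0]]; s=np.linalg.lstsq(A,b['origin']-a['origin'],rcond=None)[0]
print('tri',a['origin']+s[0]*A[:,0], b['origin']-s[1]*A[:,1])
E
```

```text
w2 517 237 0.05380147417464565 ((517.2321166992188, -98.45087432861328), (39.76524353027344, 15.994832992553711), 40.0066032409668)
w3 1172 244 0.05376831597584379 ((517.1331176757812, -99.10594940185547), (38.4901123046875, 15.379084587097168), 40.2195930480957)
tri [ 0.51815638 -0.09851153  0.05114324] [ 0.51755145 -0.09876042  0.05094557]
```

Request:
servo_tool([
  [[0,-0.05,-1.5],[0,0,0],1],
  [[0,-0.05,-3.5],[0,0,0],1],
  [[0,-0.05,-5.2],[0,0,0],1],
  [[0,-0.05,-6],[0,0,0],1],
  [[0,-0.05,-6.3],[0,0,0],1],
  [[0,-0.05,-6.3],[0,0,0],0.5],
  [[0,-0.05,-6.3],[0,0,0],0],
  [[0,-0.05,-6.3],[0,0,0],0],
  [[0,-0.05,-6.3],[0,0,0],0],
  [[0,-0.05,-6.3],[0,0,0],0],
])

```text
time: 4.1
eef_pos: [0.5177, -0.1004, 0.0338]
orientation: [-179.9, 0.1, -139.8]
force: [0.2, 0.1, -0.2]
finger_gap: 0.0673
gripper_force: 0.0
```

Request:
servo_tool([
  [[0,0,0],[0,0,0],0],
  [[0,0,0],[0,0,0],0],
  [[0,0,0],[0,0,0],0],
  [[0,0,0],[0,0,0],0],
  [[0,0,0],[0,0,0],0],
  [[0,0,0],[0,0,0],0],
])

```text
time: 4.6
eef_pos: [0.517, -0.1002, 0.0328]
orientation: [180.0, -0.0, -139.8]
force: [-0.4, -0.6, -0.2]
finger_gap: 0.0271
gripper_force: 0.0
```

Request:
servo_tool([
  [[0,0.1,0],[0,0,0],0],
  [[0,0.1,0],[0,0,0],0],
  [[0,0.1,0],[0,0,0],0],
  [[0,0.1,0],[0,0,0],0],
  [[0,0.1,0],[0,0,0],0],
  [[0,0.1,0],[0,0,0],0],
])

```text
time: 5.1
eef_pos: [0.517, -0.0992, 0.0328]
orientation: [180.0, 0.0, -139.8]
force: [-0.1, 0.4, -0.6]
finger_gap: 0.0158
gripper_force: 30.0
```

Request:
servo_tool([
  [[0,0,0.5],[0,0,0],0],
  [[0,0,2],[0,0,0],0],
  [[0,0,5],[0,0,0],0],
  [[0,0,8],[0,0,0],0],
  [[0,0,11],[0,0,0],0],
  [[-0.3,1,14],[0,0,0],0],
  [[-0.6,3,15.5],[0,0,-0.06],0],
  [[-1,6,16],[0,0,-0.15],0],
  [[-1.5,9,16],[0,0,-0.25],0],
  [[-2,12,16],[0,0,-0.35],0],
])

```text
time: 5.93
eef_pos: [0.4969, 0.0217, 0.194]
orientation: [-180.0, 0.1, -160.2]
force: [0.3, -0.3, -1.8]
finger_gap: 0.0157
gripper_force: 30.0
```

Request:
servo_tool([
  [[-0.4,3,0],[0,0,-0.1],0],
  [[-0.8,6,0],[0,0,-0.2],0],
  [[-1.2,8,0],[0,0,-0.3],0],
  [[-1.6,8.6,0],[0,0,-0.317],0],
  [[-1.6,8.6,0],[0,0,-0.317],0],
  [[-1.6,8.6,0],[0,0,-0.317],0],
  [[-1.6,8.6,0],[0,0,-0.317],0],
])

```text
time: 6.52
eef_pos: [0.4811, 0.1062, 0.1929]
orientation: [-180.0, -0.0, -178.0]
force: [-0.4, -0.0, -1.9]
finger_gap: 0.0157
gripper_force: 30.0
```

```bash
python3 - <<'E'
from h import *
print(env.state()['eef_pos'],env.state()['orientation'],env.state()['finger_gap'])
c,im,d=snap('wrist','w4'); b=im[:300,150:550,::-1]; cv2.imwrite('pics/v4.png',cv2.resize(b,None,fx=2,fy=2,interpolation=cv2.INTER_CUBIC))
E
```

```text
[0.48105998 0.10622088 0.19288783] [-1.79977396e+02 -2.04082724e-03 -1.77974513e+02] 0.01567930554843489
```

View pics/v4.png

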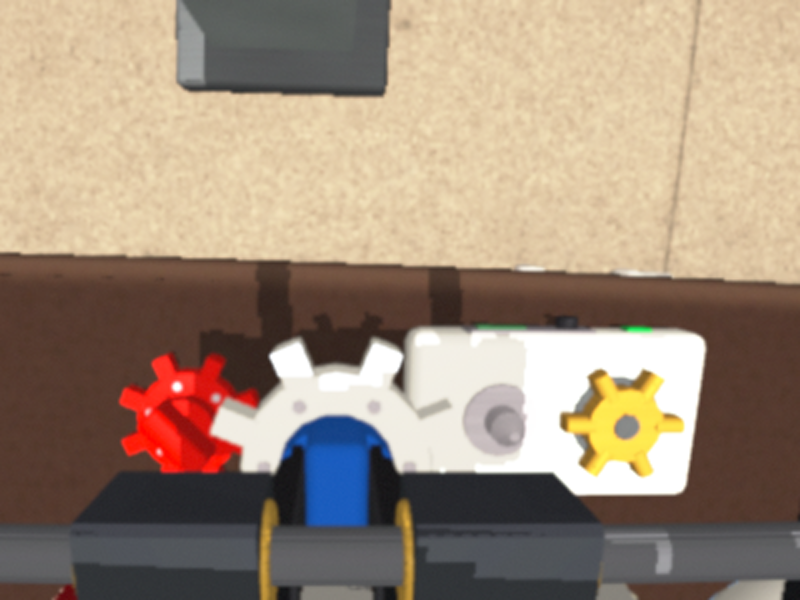

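The crop shows the wheel held with its bar upright at about (337,480). Beside it are the spindle tip at (509,432), the flange with its left edge at 463 and its top at 385, and the gear hub at (627,427), with teeth at (568,424) and (680,426).

```bash
python3 - <<'E'
from h import *
c,im,d=load('w4'); c1,_,_=load('w1')
f=lambda u,v:((u+.5)/2-.5+150,(v+.5)/2-.5); f1=lambda u,v:((u+.5)/4-.5+225,(v+.5)/4-.5+155)
X=pts(c,np.indices((400,640))[::-1].reshape(2,-1).T,d.ravel()).reshape(400,640,3)
h=cv2.cvtColor(im,cv2.COLOR_RGB2HSV)
def box(x0,y0,x1,y1): m=np.zeros((400,640),bool); m[y0:y1,x0:x1]=1; return m
z=X[...,2]
n=box(378,185,422,236)&(z>.0362)&(z<.042); ys,xs=np.nonzero(n); w=plane(c,np.c_[xs,ys],.038)[:,:2]*1000; print('flange',len(xs),cv2.minEnclosingCircle(w.astype(np.float32)))
s=box(385,195,425,236)&(z>.060)&(z<.08); print('tip depth',s.sum(),X[s].mean(0),z[s].max())
print('tip',plane(c,f(509,432),.066),'hub',plane(c,f(627,427),.050),'teeth',plane(c,[f(568,424),f(680,426)],.049))
def tri(a,b):
    A=np.c_[rays(c,a)[0],-rays(c1,b)[0]]; t=np.linalg.lstsq(A,c1['origin']-c['origin'],rcond=None)[0]; return (c['origin']+t[0]*A[:,0]+c1['origin']-t[1]*A[:,1])/2
print('tri tip',tri(f(509,432),f1(217,280)),'hub',tri(f(627,427),f1(463,254)))
g=cv2.inRange(h,(14,90,60),(35,255,255)); g[~box(425,180,500,242)]=0
ct=max(cv2.findContours(g,0,2)[0],key=cv2.contourArea)[:,0]; print('gear',cv2.minEnclosingCircle((plane(c,ct,.048)[:,:2]*1000).astype(np.float32)))
print('unit edge top',plane(c,[f(425,335),f(690,340)],.034),'bottom',plane(c,[f(560,493),f(680,493)],.034))
# wheel in hand: blue bar + white rim
zt=env.state()['eef_pos'][2]; print('wheel teeth top z expected',zt-.0325+.016)
q=(abs(z-(zt-.0165))<.006); ys,xs=np.nonzero(q&(X[...,1]<.16)&(X[...,1]>.05)); w=plane(c,np.c_[xs,ys],zt-.0165)[:,:2]*1000
print(len(xs),np.median(z[ys,xs]),w.min(0),w.max(0),cv2.minEnclosingCircle(w.astype(np.float32)))
E
```

```text
flange 740 ((502.9750671386719, 192.2337646484375), 21.61800193786621)
tip depth 86 [0.50305092 0.19344405 0.06343028] 0.06755381143704098
tip [[0.50196907 0.19115746 0.066     ]] hub [[0.50204109 0.2571217  0.05      ]] teeth [[0.50175555 0.22633077 0.049     ]
 [0.50086079 0.28588761 0.049     ]]
tri tip [0.50528705 0.19357616 0.05834933] hub [0.50209864 0.25719609 0.04985504]
gear ((500.9503173828125, 255.8123779296875), 32.82999038696289)
unit edge top [[0.46082463 0.15157775 0.034     ]
 [0.45785625 0.29216973 0.034     ]] bottom [[0.54586461 0.23278256 0.034     ]
 [0.5440372  0.30143034 0.034     ]]
wheel teeth top z expected 0.1763626738058115
3736 0.1760810699061593 [442.84722686  68.42722537] [484.50456415 144.00256726] ((471.5189208984375, 106.21488952636719), 37.81196594238281)
```

The two views agree: the spindle axis is at about (0.5035, 0.194), the hub at (0.502, 0.257) 63 mm from it, and the unit's yaw about 1.5°. The wheel in hand has yaw 2.0°. I'll move above the spindle.

Request:
servo_tool([
  [[0.7,2.5,0],[0,0,0],0],
  [[1.5,5.5,-1],[0,0,0],0],
  [[2,8,-2],[0,0,0],0],
  [[2.2,8.8,-4],[0,0,-0.009],0],
  [[2.2,8.8,-6],[0,0,-0.009],0],
  [[2.2,8.8,-8],[0,0,-0.009],0],
  [[2.2,8.8,-8.6],[0,0,-0.009],0],
  [[2.2,8.8,-8.6],[0,0,-0.009],0],
  [[2.2,8.8,-8.6],[0,0,-0.009],0],
])

```text
time: 7.32
eef_pos: [0.5035, 0.1942, 0.1073]
orientation: [-180.0, 0.0, -178.6]
force: [0.6, 0.3, -1.1]
finger_gap: 0.0159
gripper_force: 30.0
```

Request:
servo_tool([
  [[0,0,-0.2],[0,0,0],0],
  [[0,0,-0.4],[0,0,0],0],
  [[0,0,-0.6],[0,0,0],0],
  [[0,0,-0.8],[0,0,0],0],
  [[0,0,-1],[0,0,0],0],
  [[0,0,-1],[0,0,0],0],
])

```text
time: 7.82
eef_pos: [0.5027, 0.1947, 0.0965]
orientation: [-180.0, -0.0, -178.5]
force: [0.0, 0.8, -1.9]
finger_gap: 0.0161
gripper_force: 30.0
```

Request:
servo_tool([
  [[0,0,-0.15],[0,0,0],0],
  [[0,0,-0.3],[0,0,0],0],
  [[0,0,-0.45],[0,0,0],0],
  [[0,0,-0.6],[0,0,0],0],
  [[0,0,-0.75],[0,0,0],0],
  [[0,0,-0.9],[0,0,0],0],
  [[0,0,-0.9],[0,0,0],0],
])

```text
time: 8.4
eef_pos: [0.5028, 0.1947, 0.0874]
orientation: [-180.0, -0.0, -178.5]
force: [0.1, -0.0, -2.0]
finger_gap: 0.0157
gripper_force: 30.0
```

Request:
servo_tool([
  [[0,0,-0.1],[0,0,0],0],
  [[0,0,-0.2],[0,0,0],0],
  [[0,0,-0.3],[0,0,0],0],
  [[0,0,-0.4],[0,0,0],0],
  [[0,0,-0.4],[0,0,0],0],
])

```text
time: 8.82
eef_pos: [0.5029, 0.1947, 0.0836]
orientation: [-180.0, -0.0, -178.5]
force: [-0.2, 0.2, -2.5]
finger_gap: 0.016
gripper_force: 30.0
```

```bash
python3 - <<'E'
from h import *
s=env.state(); print(s['eef_pos'],s['force'],s['ft_torque'],s['finger_gap'])
E
```

```text
[0.5028563  0.19472737 0.08361837] [-0.18067721  0.22072954 -2.45972106] [ 0.02213489  0.02328956 -0.00132535] 0.01598996668578799
```

Request:
servo_tool([
  [[0,0,-0.1],[0,0,0],0],
  [[0,0,-0.2],[0,0,0],0],
  [[0,0,-0.3],[0,0,0],0],
  [[0,0,-0.4],[0,0,0],0],
  [[0,0,-0.5],[0,0,0],0],
  [[0,0,-0.5],[0,0,0],0],
])

```text
time: 9.32
eef_pos: [0.5028, 0.1947, 0.0786]
orientation: [-180.0, -0.0, -178.5]
force: [-0.7, 0.6, -1.5]
finger_gap: 0.0162
gripper_force: 30.0
```

Request:
servo_tool([
  [[0,0,-0.1],[0,0,0],0],
  [[0,0,-0.2],[0,0,0],0],
  [[0,0,-0.3],[0,0,0],0],
  [[0,0,-0.3],[0,0,0],0],
])

```text
time: 9.65
eef_pos: [0.5028, 0.1947, 0.0756]
orientation: [-180.0, -0.0, -178.5]
force: [0.3, 0.1, -1.8]
finger_gap: 0.0158
gripper_force: 30.0
```

Request:
servo_tool([
  [[0,0,-0.1],[0,0,0],0],
  [[0,0,-0.2],[0,0,0],0],
  [[0,0,-0.3],[0,0,0],0],
  [[0,0,-0.4],[0,0,0],0],
  [[0,0,-0.4],[0,0,0],0],
  [[0,0,-0.4],[0,0,0],0],
])

```text
time: 10.15
eef_pos: [0.5029, 0.1947, 0.0718]
orientation: [-180.0, -0.0, -178.5]
force: [-1.3, 0.3, -1.8]
finger_gap: 0.016
gripper_force: 30.0
```

Request:
servo_tool([
  [[0,0,-0.05],[0,0,0],0],
  [[0,0,-0.1],[0,0,0],0],
  [[0,0,-0.1],[0,0,0],0],
  [[0,0,-0.1],[0,0,0],0],
])

```text
time: 10.48
eef_pos: [0.503, 0.1948, 0.0709]
orientation: [-180.0, -0.0, -178.5]
force: [0.5, 0.1, -2.6]
finger_gap: 0.0159
gripper_force: 30.0
```

Request:
servo_tool([
  [[0,0,-0.05],[0,0,0],0],
  [[0,0,-0.05],[0,0,0],0],
  [[0,0,-0.05],[0,0,0],0],
])

```text
time: 10.73
eef_pos: [0.5031, 0.1948, 0.0708]
orientation: [-180.0, 0.0, -178.5]
force: [-1.4, -0.9, 2.3]
finger_gap: 0.0158
gripper_force: 30.0
```

Request:
servo_tool([
  [[0,0,-0.05],[0,0,0],0],
  [[0,0,-0.05],[0,0,0],0],
  [[0,0,-0.05],[0,0,0],0],
])

```text
time: 10.98
eef_pos: [0.5032, 0.1948, 0.0708]
orientation: [-180.0, -0.0, -178.5]
force: [-2.7, -1.8, 5.6]
finger_gap: 0.0161
gripper_force: 30.0
```

Contact is at TCP z 0.0708. The tool was at 0.0328 when it gripped, so the underside is at 0.038, which is the seat height. I'll ease off a little, let go and retreat upward.

Request:
servo_tool([
  [[0,0,0.03],[0,0,0],0],
  [[0,0,0.03],[0,0,0],0.1],
  [[0,0,0.03],[0,0,0],0.25],
  [[0,0,0.03],[0,0,0],0.5],
  [[0,0,0.03],[0,0,0],0.5],
  [[0,0,0.03],[0,0,0],0.5],
  [[0,0,0.03],[0,0,0],0.5],
  [[0,0,0.03],[0,0,0],0.5],
])

```text
time: 11.65
eef_pos: [0.503, 0.1948, 0.07]
orientation: [-180.0, -0.0, -178.5]
force: [-0.1, -0.1, 0.7]
finger_gap: 0.0461
gripper_force: 0.0
```

Request:
servo_tool([
  [[0,0,0.5],[0,0,0],0.5],
  [[0,0,1.5],[0,0,0],0.5],
  [[0,0,3],[0,0,0],0.5],
  [[0,0,6],[0,0,0],0.5],
  [[-0.6,0,9],[0,0,0],0.5],
  [[-1.5,0,12],[0,0,0],0.5],
  [[-2,0,13],[0,0,0],0.5],
  [[-2,0,13],[0,0,0],0.5],
  [[-2,0,13],[0,0,0],0.5],
])

```text
time: 12.4
eef_pos: [0.4831, 0.1948, 0.2006]
orientation: [180.0, 0.1, -178.5]
force: [0.9, 0.0, -0.8]
finger_gap: 0.0479
gripper_force: 0.0
```

```bash
python3 - <<'E'
from h import *
print(env.state()['eef_pos'],env.state()['force'])
c,im,d=snap('wrist','w5'); cs,ims,ds=snap('side','s5')
X=pts(c,np.indices((400,640))[::-1].reshape(2,-1).T,d.ravel()).reshape(400,640,3)
h=cv2.cvtColor(im,cv2.COLOR_RGB2HSV); b=cv2.inRange(h,(100,120,40),(130,255,255))>0
m=b&(abs(X[...,2]-.091)<.006)&(abs(X[...,1]-.195)<.05); print('bar top z',np.median(X[m][:,2]) if m.any() else None,X[m].mean(0))
w=(h[...,1]<60)&(abs(X[...,2]-.054)<.006)&(np.hypot(X[...,0]-.5035,X[...,1]-.194)<.045); P=X[w]
A=np.c_[P[:,:2]-[.5035,.194],np.ones(len(P))]; print('rim plane',len(P),np.median(P[:,2]),np.linalg.lstsq(A,P[:,2],rcond=None)[0])
cv2.imwrite('pics/v5.png',np.hstack([cv2.resize(im[140:290,220:420,::-1],(400,300),interpolation=cv2.INTER_CUBIC),cv2.resize(ims[120:210,260:380,::-1],(400,300),interpolation=cv2.INTER_CUBIC)]))
E
```

```text
[0.48311028 0.19483495 0.20056761] [ 0.9229396   0.04767484 -0.78295284]
bar top z 0.09175854767775626 [0.50195939 0.194701   0.0915917 ]
rim plane 2150 0.053996262974872505 [0.00450351 0.00108607 0.05389472]
```

View pics/v5.png

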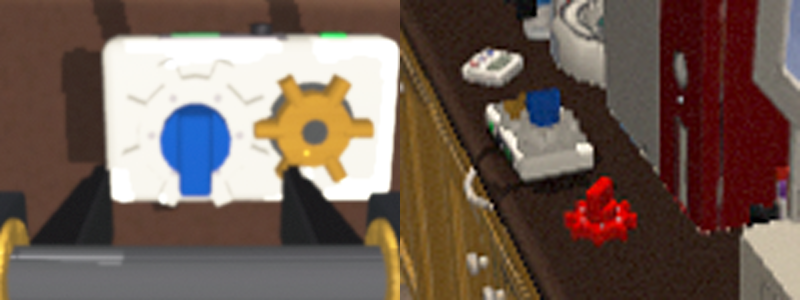

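The wheel sits flat on the unit: the blue bar is at crop (196,160) and the gear tooth at (265,128) sits in a gap. The rim top is at 54.0 mm (38 + 16), the bar top at 91.8 mm (38 + 54), and the tilt is under 0.3°. The gripper is clear and nothing else has moved.

```bash
python3 -c "
from station import env
print(env.hand_in())"
```

```text
the job is handed in; nothing more can be done
None
```

The coarse wheel is on the spindle, meshed with the drive gear and flat on its flange; the gripper let go and moved clear, and I handed the job in at about 12.5 s, with the fine-toothed wheel never touched.

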